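# Fill the salad-finishing caddy

### The job

Make up the flat wooden caddy for finishing salads at the table: stand the copper pepper mill in the round hole, stand the square salt jar in the square hole, put the loose lemon in the little white dish, and lay the black peeler lengthways, flat, about the middle of the long trough. The spice jar and the spoon do not belong in it: leave them where they are.

Things in the scene. Friction and masses are not known exactly. Their poses are not given: they have to be found in the camera images.
- mill: Copper-coloured pepper mill with a waist and a round head, standing on the worktop, 44 mm round, 121 mm tall, 0.3 kg. Body radius 22 mm up to height 53 mm, waist radius 19 mm at 53 to 79 mm, head radius 22 mm at 80 to 111 mm, a small steel nut on top. The head does not turn. Origin: centre of its underside, z up along its axis.
- salt_jar: Square clear jar of white salt with a dark wooden lid, standing on the worktop, 48 x 48 mm and 80 mm tall, 0.28 kg; lid (same width, fixed on) at height 65 to 80 mm. Origin: centre of its underside; z up, x and y square to its sides.
- lemon_center (a point): The loose lemon lying on the worktop, 70 mm long along this frame's x, 51 mm across, 50 mm high, 80 g (the lemons in the big bowl are not meant). The point is its middle, 25 mm above what it lies on.
- peeler: Black-handled vegetable peeler lying flat, 170 mm long along its x, 80 g. The handle, 24 mm wide and 17 mm high, runs from x = -85 to +20 mm; the thin steel blade (14 mm wide, 6 mm high) from there to x = +85 mm; it balances near x = -25 mm and rests leaning 4 degrees, blade end up. Origin: under the middle of its length, z up.
- caddy: Flat wooden caddy, fixed, 168 (x) by 276 mm (y); floor 6 mm thick, lip 5 mm above it all round; low bails at both ends. In front, nearest the robot, the long trough: floor 64 mm wide between lips, middle at x = -46 mm, y = 0, 264 mm long along y. Behind it, at x = +38 and y = -88, 0, +88 mm, sit the three inserts, in any order. Origin: centre of underside, z up.
- round_holder: Insert of the caddy, a pale wooden block 84 x 84 x 30 mm with a round hole 62 mm across in the middle, 25 mm deep (the hole's floor is 5 mm above the block's underside). It stands on the caddy's floor, so its top is 36 mm above the worktop. Origin: centre of its underside; axes as the caddy's.
- square_holder: Insert of the caddy, the same kind of block 84 x 84 x 30 mm with a square hole 64 x 64 mm in the middle, sides along its x and y, 25 mm deep (the hole's floor is 5 mm above the block's underside); top 36 mm above the worktop. Origin: centre of its underside; axes as the caddy's.
- dish: Insert of the caddy, a thin pale wooden plate 84 x 84 mm carrying a shallow white round dish, 82 mm across, inner floor 74 mm across and 6 mm above the insert's underside (12 mm above the worktop), rim 10 mm above the underside. Origin: centre of its underside; axes as the caddy's.
- spice_jar: Does not belong: glass spice jar with a black cap, a straight cylinder 41 mm round and 105 mm tall, standing on the worktop. Origin: centre of its underside.
- spoon: Does not belong: steel spoon lying on the worktop, 199 mm long along its x, 40 mm wide and 18 mm high at most. Origin: under its middle.

How it is judged (in metres and radians):
At the end, for the whole second after the job is handed in: Mill and salt jar upright on the floor of their holes (13, 14 mm of centre); lemon in the dish (within 25 mm); peeler flat on the trough floor, within 14 degrees, 55 mm along and 22 mm across of its middle; all at rest; spice jar (upright) and spoon within 30 mm of their start (horizontal distance between mill and round_holder below 0.013 m and angle between each of mill, salt_jar's own z axis and vertical below 0.12 rad and z of mill in the frame of round_holder between 0 and 0.01 m and horizontal distance between salt_jar and square_holder below 0.014 m and z of salt_jar in the frame of square_holder between 0 and 0.01 m and horizontal distance between lemon_center and dish below 0.025 m and z of lemon_center in the frame of dish between 0.022 and 0.05 m and x of peeler in the frame of caddy between -0.068 and -0.023 m and y of peeler in the frame of caddy between -0.055 and 0.055 m and z of peeler in the frame of caddy between 0.001 and 0.0105 m and angle between peeler's own x axis and vertical between 1.4 and 1.74 rad and angle between the x axis of peeler and the y axis of caddy, either way round below 0.25 rad and linear speed of each of mill, salt_jar, peeler below 0.02 m/s and distance of each of spice_jar, spoon from where it was at the start of the episode below 0.03 m and angle between spice_jar's own z axis and vertical below 0.2 rad); the robot touches nothing.
It fails at once if the spice jar is moved more than 3 cm or tipped (distance of spice_jar from where it was at the start of the episode above 0.03 m or angle between spice_jar's own z axis and vertical above 0.3 rad).
It fails at once if the spoon is moved more than 3 cm (distance of spoon from where it was at the start of the episode above 0.03 m).
It also fails if it takes over 96 s, if anything falls off the work surface, if the arm or the gripper's body presses on something with over 40 N, if the wrist force passes 120 N, or if a joint passes its speed limit or range.

### The arm

A 7-joint arm with a two-finger parallel gripper is mounted at the origin on a cart in front of the work surface, level with it; the furniture and walls round the work are solid. World frame = base frame: x ahead of the robot, y to its left, z up, the work surface at z = 0. Lengths are in mm, angles in rad, forces in N, time in s.
With the tool pointing down it reaches from about 425 to 875 mm from the base axis. Payload 4.7 kg.
Tool frame: the origin (TCP) lies midway between the tips of the shut fingers; the grasp point (between the pads) lies 19 mm behind it; z points along the fingers, y is the line along which they close (so a half turn about z gives the same grasp; the last joint's range is limited). The gripper opens to 87 mm and grips with 3 to 60 N. Pads are 19 mm wide; open, the fingers measure 117 mm over their backs; the gripper's body (75 mm by 190 mm) begins 51 mm behind the grasp point.
Start: joints at [1.242, 0.321, -0.07, 1.45, 0.023, 1.371, -0.057], TCP at [218.462, -612.209, 222.587] pointing down, gripper open.
Joint ranges: [-2.86, 2.86], [-0.3, 2.09], [-1.38, 1.24], [0.06, 2.45], [-1.56, 4.7], [0.09, 2.05], [-2.69, 2.69]. Speed limits (rad/s): [2.57, 2.57, 3.14, 3.14, 3.14, 3.14, 3.14].

### API

Orientations are given as a unit quaternion [x, y, z, w].
In Python, from rig import bot gives the robot as it stands.
- The arm moves only by the shell command python3 -m jog 'ROWS'. ROWS is a JSON object of lists of equal length, an entry for each row: "offset": the shift along the world's x, y, z in cm, a list of three; "twist": the turn, a rotation vector about the world's x, y, z in rad, a list of three; "jaw": the opening, from -1 (shut) to 1 (fully open). A call has 1 to 20 rows; each row is the pose to reach, as a shift and turn from the pose commanded when the call began; what a row does not reach only later rows make up. A row lasts 1/8 s, in which the tool goes at most 62.5 mm and 10.7 degrees, less where a joint would pass 70% of its speed; a pose out of reach is approached as far as the arm can. A call with a gripper value outside its range is refused whole. The fingers move at their own pace and stop on an object; the grip force is fixed at half the most. Time passes only in rows, so rows that repeat a pose let the fingers close. It gives the time, the measured TCP pose, the force, the opening and the grip force at its end, in the units of the state.
- bot.state(): the state, without advancing time (a new reading comes with each control period).
- bot.capture(name): name is "scene" or "top" or "wrist"; returns a dict with "frame" (480x640x3 uint8, red, green, blue), "depth" (480x640 float32, mm along the optical axis (not along the pixel's ray), 0 where there is no reading), "fx", "fy", "cx", "cy" (pixels), "k1" (the pictures are not rectified: a ray, as slopes to the right and down, at radius r is drawn at 1 + k1 r^2 times it, then the intrinsics apply), "R" (3x3) and "t" (3): a world point X has camera coordinates R X + t. Camera axes: x right, y down, z forward; pixel columns grow to the right and rows downward; lengths in mm; the calibration is good to about 2 mm. A picture is of the moment at which its call begins.
- bot.job_done(): hands the job in; it is judged then, once.
The state is a dict: "time_s": time; "joint_pos": joint angles; "joint_velocities": joint speeds; "joint_efforts": joint torques, N m; "tcp_pos": TCP position; "ee_rot": TCP orientation; "ft_force": force on the tool from outside, world axes, zero at the start; "ft_torque": the same for the moment, N m; "gripper_width": opening from 0.0 (shut) to 1.0 (fully open); "grip_force": force on a finger pad.
Only numpy, scipy, OpenCV 4.12 (cv2) and the standard library are available. Lean on these libraries where they do the work, as an engineer would, in place of code of your own. Each camera call takes 0.05 s, during which the arm holds its last target. There are 200 camera calls.

## Working session

There is one attempt and no reset: what is moved stays moved. The work goes in short steps, Python scripts to look and compute and a shell command to move; the robot and the scene stay as the last step left them, time stands still between calls to the robot, and variables do not carry over. Pictures are saved under pics/ and viewed, at most 14 in all, crops included, and the job is handed in when it is done.

```bash
ls; mkdir -p pics; cat > h.py <<'E'
import numpy as np, cv2, pickle
from rig import bot
def cap(n,save=None):
    c=bot.capture(n)
    if save: cv2.imwrite(f'pics/{save}.png',c['frame'][:,:,::-1]); pickle.dump(c,open(f'pics/{save}.pkl','wb'))
    return c
def load(s): return pickle.load(open(f'pics/{s}.pkl','rb'))
def slopes(c,uv):
    K=np.array([[c['fx'],0,c['cx']],[0,c['fy'],c['cy']],[0,0,1.]])
    return cv2.undistortPoints(np.array(uv,float).reshape(-1,1,2),K,np.array([c['k1'],0,0,0.])).reshape(-1,2)
def world(c,uv,z=None):
    """pixels -> world; by depth, or on plane z"""
    s=slopes(c,uv);R=np.array(c['R']);t=np.array(c['t']);d=np.c_[s,np.ones(len(s))]
    if z is None:
        uvi=np.round(np.array(uv)).astype(int).reshape(-1,2)
        return ((d*c['depth'][uvi[:,1],uvi[:,0]][:,None])-t)@R
    o=-R.T@t; w=d@R
    return o+w*((z-o[2])/w[:,2])[:,None]
def tri(c1,p1,c2,p2):
    P=[np.c_[c['R'],c['t']] for c in(c1,c2)]
    X=cv2.triangulatePoints(P[0],P[1],slopes(c1,[p1]).T,slopes(c2,[p2]).T)
    return (X[:3]/X[3]).ravel()
def cloud(c):
    v,u=np.mgrid[0:480,0:640]; uv=np.c_[u.ravel(),v.ravel()]
    X=world(c,uv); X[c['depth'].ravel()==0]=np.nan
    return X.reshape(480,640,3)
E
python3 - <<'E'
from h import *
print(bot.state())
for n in('scene','top'):
    c=cap(n,n); print(n,c['fx'],c['k1'],np.round(-np.array(c['R']).T@c['t']),np.round(c['R'],2).tolist(),(c['depth']==0).mean())
E
```

```text
pics
{'time_s': 0.0, 'joint_pos': array([ 1.2421152 ,  0.32182769, -0.07012837,  1.45167576,  0.02260591,
        1.3708083 , -0.05692595]), 'joint_velocities': array([ 3.89797511e-04, -9.96695940e-04,  2.85611845e-05, -9.28755553e-04,
       -8.68771578e-04,  1.58214567e-03,  6.33678075e-05]), 'joint_efforts': array([ 3.92807960e-04, -4.91283131e+01, -4.03490318e-01, -3.12524986e+01,
       -6.37465599e-02,  4.38113941e-02,  1.58076718e-04]), 'tcp_pos': array([ 218.25800782, -611.66634844,  221.45843929]), 'ee_rot': array([ 9.85344068e-01,  1.70575891e-01, -2.09432763e-04, -9.42594438e-04]), 'ft_force': array([-0.18777257,  0.21803563, -0.04565069]), 'ft_torque': array([-0.03123915,  0.02829665,  0.01663735]), 'grip_force': 0.0, 'gripper_width': 1.000548049355629}
scene 561.5437104955134 -0.07036152859795505 [-803.  831.  718.] [[-0.53, -0.85, 0.02], [-0.35, 0.19, -0.92], [0.78, -0.49, -0.4]] 0.00380859375
top 574.5473925607921 -0.03203618745310482 [ 282.   10. 1392.] [[0.0, -1.0, 0.01], [-0.99, -0.0, -0.14], [0.14, -0.01, -0.99]] 0.0038216145833333335
```

View pics/scene.png

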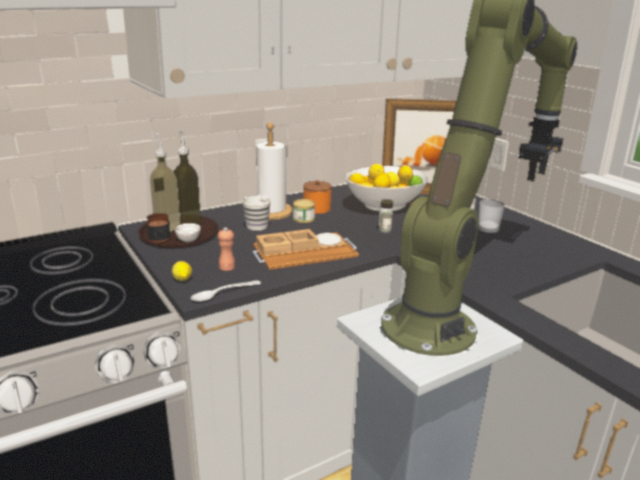

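View pics/top.png

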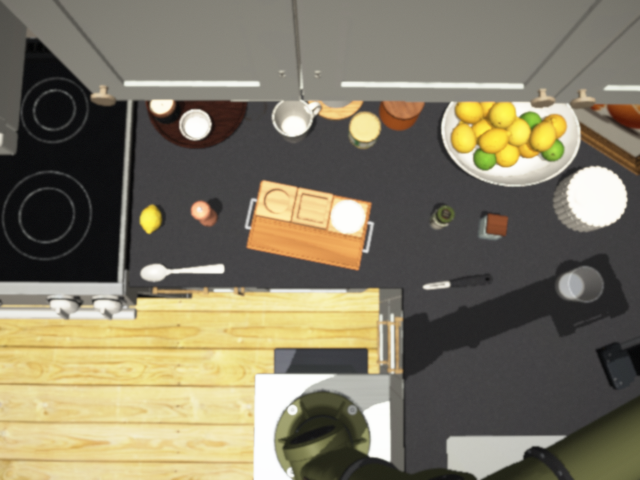

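The scene view shows everything except the salt jar and peeler, which the arm hides. In the top view: mill (203,212), salt jar (495,225), spice jar (443,215), peeler (457,283), lemon (150,219), spoon (180,271) and caddy about (310,225), with its round, square and dish inserts from left to right.

```bash
cat > m.py <<'E'
from h import *
c=load('top'); s=load('scene'); X=cloud(c)
def hull(name,u0,u1,v0,v1,zmin,zmax):
    P=X[v0:v1,u0:u1].reshape(-1,3); P=P[(P[:,2]>zmin)&(P[:,2]<zmax)]
    if len(P)<4: print(name,len(P));return
    (cx,cy),(w,h),a=cv2.minAreaRect(P[:,:2].astype(np.float32))
    print(name,len(P),'c',round(cx),round(cy),'wh',round(w),round(h),'a',round(a,1),'mean',P.mean(0).round(),'z98',np.percentile(P[:,2],98).round(1))
print('table',world(c,[(400,250),(260,140),(180,240),(540,250)])[:,2].round(1))
hull('mill',185,222,195,230,85,140); hull('milltop',185,222,195,230,105,140)
hull('salt',470,515,205,245,68,95); hull('spice',425,460,195,235,92,120)
hull('lemon',135,168,200,238,8,60); hull('lemonhi',135,168,200,238,40,60)
hull('peeler',418,495,268,295,4,30); hull('handle',450,495,268,295,10,30)
hull('spoon',135,230,258,285,4,30)
hull('caddy',240,380,175,275,3,50); hull('blocks',240,380,175,275,28,40)
hull('dish',325,375,190,240,12,20)
hull('bowl',435,590,95,200,20,250);hull('roll',550,630,165,235,20,350);hull('glass',550,610,260,310,20,350)
hull('mugs',265,420,90,150,20,350)
hull('cab',0,640,0,90,300,900)
E
python3 m.py; python3 -c "
from h import *
c=load('top')['frame'][160:300,120:520,::-1]; cv2.imwrite('pics/topc.png',cv2.resize(c,(800,280),interpolation=cv2.INTER_CUBIC))"
```

```text
table [-3.5  2.3  3.3 -0.8]
mill 298 c 525 280 wh 43 42 a 27.8 mean [524. 278. 109.] z98 120.3
milltop 242 c 526 280 wh 42 40 a 66.0 mean [525. 279. 111.] z98 122.6
salt 443 c 500 -403 wh 49 49 a 83.0 mean [ 498. -402.   80.] z98 85.8
spice 264 c 518 -277 wh 40 40 a 34.7 mean [ 518. -277.  105.] z98 110.2
lemon 462 c 526 415 wh 84 48 a 2.3 mean [516. 411.  41.] z98 53.7
lemonhi 282 c 518 414 wh 42 53 a 78.8 mean [517. 414.  47.] z98 54.5
peeler 680 c 373 -323 wh 63 185 a 0.2 mean [ 370. -332.   11.] z98 18.8
handle 319 c 372 -356 wh 24 102 a 7.4 mean [ 372. -355.   14.] z98 20.3
spoon 704 c 394 340 wh 63 228 a 0.3 mean [393. 349.   9.] z98 19.6
caddy 8728 c 511 33 wh 246 344 a 0.2 mean [509.  33.  13.] z98 39.5
blocks 1145 c 553 69 wh 172 85 a 78.9 mean [554.  75.  36.] z98 39.7
dish 734 c 526 -62 wh 106 114 a 0.2 mean [527. -62.  14.] z98 18.8
bowl 10781 c 698 -463 wh 384 238 a 80.5 mean [ 693. -460.   89.] z98 146.5
roll 3669 c 574 -646 wh 157 242 a 3.9 mean [ 566. -628.   79.] z98 93.6
glass 952 c 362 -599 wh 79 83 a 42.7 mean [ 362. -605.   61.] z98 95.3
mugs 2923 c 761 -55 wh 348 116 a 89.1 mean [760. -63.  63.] z98 97.6
cab 55249 c 658 -50 wh 117 905 a 6.1 mean [650.  -7. 656.] z98 767.0
```

View pics/topc.png

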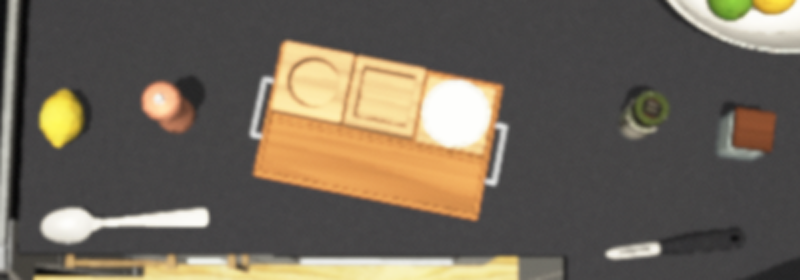

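```bash
python3 -m jog '{"offset":[[15.2,26.4,-3],[15.2,26.4,-3],[15.2,26.4,-3],[15.2,26.4,-3],[15.2,26.4,-3],[15.2,26.4,-3],[15.2,26.4,-3],[15.2,26.4,-3],[15.2,26.4,-3],[15.2,26.4,-3]],"twist":[[0,0,1.36],[0,0,1.36],[0,0,1.36],[0,0,1.36],[0,0,1.36],[0,0,1.36],[0,0,1.36],[0,0,1.36],[0,0,1.36],[0,0,1.36]],"jaw":[1,1,1,1,1,1,1,1,1,1]}'
python3 - <<'E'
from h import *
c=cap('wrist','w1'); print(c['fx'],np.round(-np.array(c['R']).T@c['t']),np.round(c['R'],2).tolist())
s=load('scene'); Y=cloud(s)
def near(n,x,y,r,z0,z1):
    P=Y[(np.hypot(Y[...,0]-x,Y[...,1]-y)<r)&(Y[...,2]>z0)&(Y[...,2]<z1)]
    (a,b),(w,h),g=cv2.minAreaRect(P[:,:2].astype(np.float32))
    print(n,len(P),round(a),round(b),round(w),round(h),round(g,1),'z98',np.percentile(P[:,2],98).round(1))
near('mill',524,279,50,60,150);near('lemon',517,414,60,8,80);near('round+sq',553,69,100,28,60)
t=load('top')
print('nut tri',tri(t,(200,207),s,(226,231)).round())
P=cloud(c)
m=(P[...,2]>8)&(P[...,2]<30)&(abs(P[...,0]-370)<60)&(abs(P[...,1]+340)<110)
q=P[m]; print(len(q),cv2.minAreaRect(q[:,:2].astype(np.float32)),np.percentile(q[:,2],98))
m=(P[...,2]>12)&(P[...,2]<30)&(abs(P[...,0]-370)<60)&(abs(P[...,1]+340)<110)
q=P[m]; print(len(q),cv2.minAreaRect(q[:,:2].astype(np.float32)))
E
```

```text
time_s: 1.35
tcp_pos: [370.3, -348.1, 192.4]
ee_rot: [0.659, 0.752, 0.0, -0.0]
ft_force: [0.0, 0.5, -0.0]
gripper_width: 0.999
grip_force: 0.0
331.5262406938391 [ 359. -266.  354.] [[0.99, 0.13, -0.0], [0.13, -0.95, 0.3], [0.04, -0.29, -0.95]]
mill 279 517 283 45 37 74.6 z98 118.0
lemon 296 507 416 53 45 23.6 z98 50.4
round+sq 588 553 69 173 102 77.1 z98 39.7
nut tri [530. 277. 109.]
2366 ((367.5250549316406, -324.5191955566406), (23.409896850585938, 168.517578125), 6.992249011993408) 16.360809884028264
1381 ((371.36859130859375, -355.3631591796875), (21.14480972290039, 101.30622100830078), 7.038639068603516)
```

View pics/w1.png

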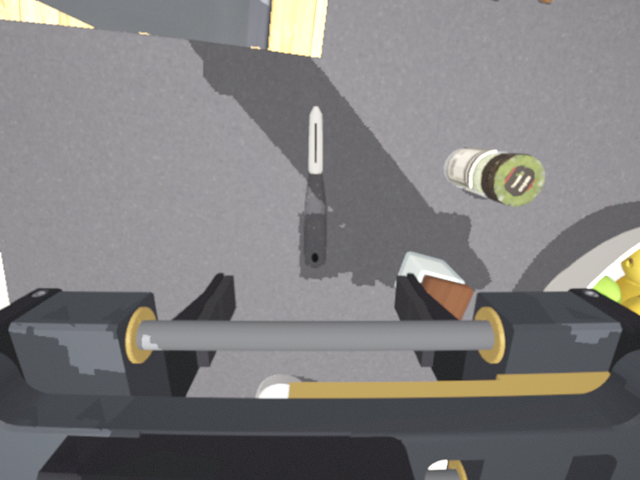

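The wrist view shows the peeler upright in the picture at (315,190), blade toward the top, spice jar at (495,175) and salt jar at (440,280); nothing lies between the fingers and the peeler. The three views agree on its position. Grasp it slightly towards the blade, away from the salt jar.

```bash
python3 -m jog '{"offset":[[0,0.4,-6],[0,0.4,-12],[0,0.4,-16],[0,0.4,-18.6],[0,0.4,-18.6],[0,0.4,-18.6],[0,0.4,-18.6],[0,0.4,-18.6],[0,0.4,-18.6],[0,0.4,-18.6],[0,0.4,-18.6],[0,0.4,-17],[0,0.4,-12],[0,0.4,-8],[0,0.4,-8]],"twist":[[0,0,0],[0,0,0],[0,0,0],[0,0,0],[0,0,0],[0,0,0],[0,0,0],[0,0,0],[0,0,0],[0,0,0],[0,0,0],[0,0,0],[0,0,0],[0,0,0],[0,0,0]],"jaw":[1,1,1,1,1,-1,-1,-1,-1,-1,-1,-1,-1,-1,-1]}'
```

```text
time_s: 3.28
tcp_pos: [372.8, -346.2, 117.3]
ee_rot: [0.659, 0.752, -0.0, 0.004]
ft_force: [0.3, -0.2, -0.1]
gripper_width: 0.021
grip_force: 0.0
```

```bash
python3 - <<'E'
from h import *
print(bot.state()['tcp_pos'],bot.state()['gripper_width'])
c=cap('wrist','w2'); P=cloud(c)
m=(P[...,2]>8)&(P[...,2]<30)&(abs(P[...,0]-370)<60)&(abs(P[...,1]+340)<110)
q=P[m]; print(len(q),cv2.minAreaRect(q[:,:2].astype(np.float32)),np.percentile(q[:,2],98))
E
```

```text
[ 372.84980508 -346.20407516  117.30873437] 0.020985362930616442
3141 ((366.3206481933594, -325.55572509765625), (23.92380714416504, 169.0360870361328), 8.050799369812012) 16.281811027517445
```

View pics/w2.png

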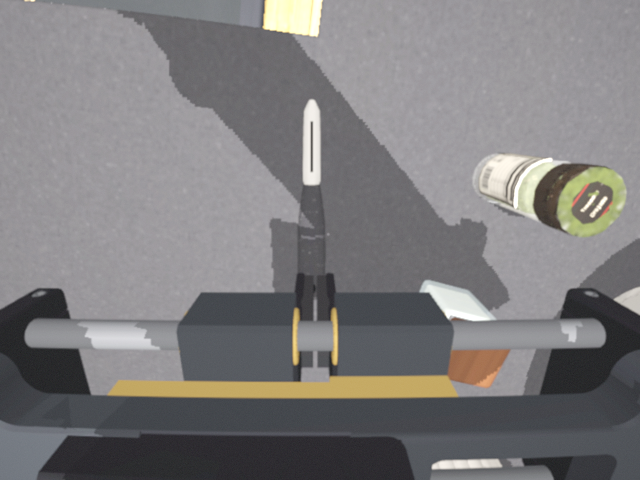

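The peeler is still on the worktop at (312,200), barely moved, and the fingers closed on nothing. I need to see how low the tool really gets.

```bash
python3 -m jog '{"offset":[[0,0,0],[0,0,0],[0,0,-3],[0,0,-6],[0,0,-9],[0,0,-10.6],[0,0,-10.6],[0,0,-10.6],[0,0,-10.6],[0,0,-10.6]],"twist":[[0,0,0],[0,0,0],[0,0,0],[0,0,0],[0,0,0],[0,0,0],[0,0,0],[0,0,0],[0,0,0],[0,0,0]],"jaw":[1,1,1,1,1,1,1,1,1,1]}'; python3 -c "
from h import *
print(bot.state()['joint_pos'].round(3),bot.state()['ft_force'])"
```

```text
time_s: 4.58
tcp_pos: [370.9, -344.7, 7.4]
ee_rot: [0.659, 0.752, -0.0, 0.001]
ft_force: [0.2, 0.6, -0.1]
gripper_width: 0.982
grip_force: 0.0
[ 1.021  0.26  -0.357  2.014  0.117  0.885  0.733] [ 0.19487619  0.61583968 -0.05290765]
```

```bash
python3 -m jog '{"offset":[[0,0,-0.2],[0,0,-0.2],[0,0,-0.2],[0,0,-0.2],[0,0,-0.2],[0,0,-0.2],[0,0,-0.2],[0,0,-0.2],[0,0,-0.2],[0,0,-0.2]],"twist":[[0,0,0],[0,0,0],[0,0,0],[0,0,0],[0,0,0],[0,0,0],[0,0,0],[0,0,0],[0,0,0],[0,0,0]],"jaw":[-1,-1,-1,-1,-1,-1,-1,-1,-1,-1]}'
```

```text
time_s: 5.82
tcp_pos: [370.5, -344.2, 4.6]
ee_rot: [0.659, 0.752, 0.0, 0.0]
ft_force: [-0.5, -0.2, 0.6]
gripper_width: 0.248
grip_force: 30.0
```

```bash
python3 -m jog '{"offset":[[0,0,4],[0,0,8],[0,0,12],[3,10,16],[8.85,36.7,18],[8.85,36.7,18],[8.85,36.7,18],[8.85,36.7,18],[8.85,36.7,18],[8.85,36.7,18],[8.85,36.7,18],[8.85,36.7,18]],"twist":[[0,0,0],[0,0,0],[0,0,0],[0,0,0],[0,0,-0.326],[0,0,-0.326],[0,0,-0.326],[0,0,-0.326],[0,0,-0.326],[0,0,-0.326],[0,0,-0.326],[0,0,-0.326]],"jaw":[-1,-1,-1,-1,-1,-1,-1,-1,-1,-1,-1,-1]}'
python3 - <<'E'
from h import *
c=cap('wrist','w3'); P=cloud(c); print(np.round(-np.array(c['R']).T@c['t']))
m=(P[...,2]>30)&(P[...,2]<45)&(P[...,0]>490)&(abs(P[...,1]-60)<140)
q=P[m]; print('blocks',len(q),cv2.minAreaRect(q[:,:2].astype(np.float32)),np.median(q[:,2]))
for n,x,y,R,z in(('r',561.5,112,26,11),('s',544.5,26,26,11),('d',528,-60,30,12)):
    d=np.hypot(P[...,0]-x,P[...,1]-y)
    q=P[d<R]; print(n,np.median(q[:,2]))
E
```

```text
time_s: 7.32
tcp_pos: [458.5, 20.7, 184.0]
ee_rot: [0.773, 0.634, -0.001, -0.0]
ft_force: [0.7, -0.7, -1.5]
gripper_width: 0.245
grip_force: 30.0
[475. 102. 346.]
blocks 10740 ((642.4213256835938, 36.866607666015625), (197.6677703857422, 280.4070129394531), 76.5880126953125) 35.79040366369671
r 10.842542731651442
s 271.8446946008439
d 11.756217253045739
```

View pics/w3.png

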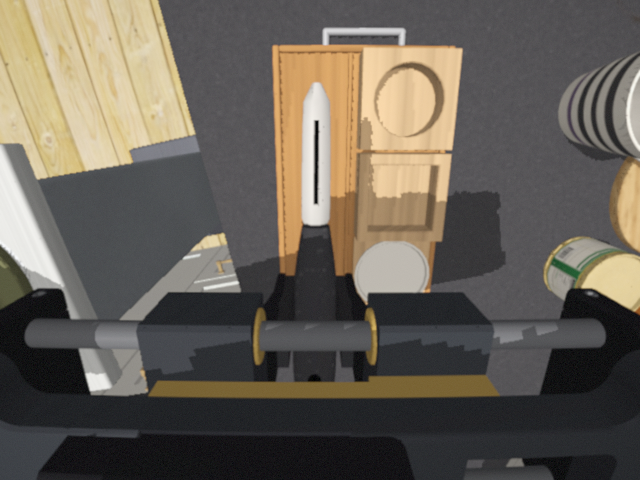

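The wrist view shows the peeler held, blade up the picture, over the trough; its axis (315) runs parallel to the trough. The round hole is at (408,99), the square at (402,197) and the dish at (392,272).

```bash
python3 - <<'E'
from h import *
c=load('w3'); P=cloud(c)
m=(P[...,2]>31)&(P[...,2]<42)&(P[...,0]>490)&(P[...,0]<640)&(P[...,1]>-40)&(P[...,1]<170); m[:, :340]=0; m[260:]=0;m[:,480:]=0
k,l,st,_=cv2.connectedComponentsWithStats(m.astype(np.uint8)); i=1+st[1:,4].argmax()
q=P[l==i]; print(cv2.minAreaRect(q[:,:2].astype(np.float32)))
print('round rim',world(c,[(375,100),(441,100),(408,63),(408,137),(408,99)],36).round(1).tolist())
print('sq rim', world(c,[(370,161),(441,161),(366,231),(436,231)],36).round(1).tolist())
# trough: depth edges
q=world(c,[(283,100),(352,100),(352,250),(283,250),(317,100)],8).round(1); print(q.tolist())
print('blade tip',world(c,[(316,90),(316,215),(316,240),(316,285)]).round(1).tolist())
E
```

```text
((561.1759033203125, 113.1868896484375), (84.467041015625, 84.91385650634766), 78.9081802368164)
round rim [[531.3, 118.7, 36.0], [588.5, 107.8, 36.0], [563.5, 142.8, 36.0], [556.0, 82.0, 36.0], [559.9, 114.0, 36.0]]
sq rim [[519.1, 67.5, 36.0], [583.6, 55.0, 36.0], [505.4, 2.0, 36.0], [572.9, -11.4, 36.0]]
[[450.4, 137.2, 8.0], [514.9, 124.4, 8.0], [490.1, -25.3, 8.0], [416.8, -10.8, 8.0], [482.2, 130.8, 8.0]]
blade tip [[478.5, 119.3, 190.1], [467.5, 63.9, 188.7], [465.3, 53.0, 194.1], [460.9, 30.6, 196.0]]
```

```bash
python3 -m jog '{"offset":[[0,0,-6],[0,0,-12],[0,0,-15],[0,0,-16],[0,0,-16.6],[0,0,-17],[0,0,-17.2],[0,0,-17.2],[0,0,-17.2],[0,0,-17.2]],"twist":[[0,0,0],[0,0,0],[0,0,0],[0,0,0],[0,0,0],[0,0,0],[0,0,0],[0,0,0],[0,0,0],[0,0,0]],"jaw":[-1,-1,-1,-1,-1,-1,-1,-1,-1,-1]}'
```

```text
time_s: 8.62
tcp_pos: [459.1, 22.8, 12.8]
ee_rot: [0.772, 0.635, 0.0, 0.0]
ft_force: [0.2, 0.3, -0.1]
gripper_width: 0.248
grip_force: 30.0
```

```bash
python3 -m jog '{"offset":[[0,0,-0.1],[0,0,-0.1],[0,0,-0.1],[0,0,-0.1],[0,0,-0.1],[0,0,-0.1],[0,0,1],[0,0,3],[0,0,7],[0,0,12],[0,0,16],[0,0,16]],"twist":[[0,0,0],[0,0,0],[0,0,0],[0,0,0],[0,0,0],[0,0,0],[0,0,0],[0,0,0],[0,0,0],[0,0,0],[0,0,0],[0,0,0]],"jaw":[-1,-0.25,-0.25,-0.25,-0.25,-0.25,-0.25,-0.25,-0.25,-0.25,0.5,1]}'
python3 - <<'E'
from h import *
c=cap('wrist','w4'); P=cloud(c)
m=(P[...,2]>12)&(P[...,2]<30)&(P[...,0]>425)&(P[...,0]<488)&(abs(P[...,1]-20)<110)
q=P[m]; print(len(q),cv2.minAreaRect(q[:,:2].astype(np.float32)),np.percentile(q[:,2],98))
E
```

```text
time_s: 10.12
tcp_pos: [461.5, 23.0, 176.5]
ee_rot: [0.772, 0.635, 0.002, 0.003]
ft_force: [-0.5, 0.0, 0.4]
gripper_width: 0.523
grip_force: 0.0
3044 ((456.42913818359375, 17.7088623046875), (59.710426330566406, 212.5177001953125), 1.3932570219039917) 22.110852110237662
```

View pics/w4.png

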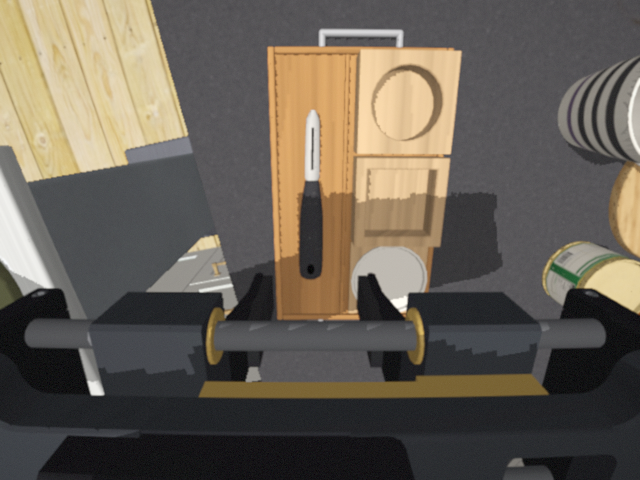

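The peeler lies flat in the middle of the trough, (312,195). Before fetching the salt jar I check the clearance to the fruit bowl, and the jar's pose.

```bash
python3 - <<'E'
from h import *
X=cloud(load('top'))
for y in range(-480,-330,20):
    q=X[(abs(X[...,1]-y)<10)&(X[...,2]>30)&(X[...,0]>535)&(X[...,0]<800)]
    if len(q): i=q[:,0].argmin(); print(y,q[i].round(), q[q[:,0]<q[i,0]+30][:,2].max().round())
P=cloud(load('w1'))
m=(P[...,2]>65)&(P[...,2]<95)&(abs(P[...,0]-500)<45)&(abs(P[...,1]+403)<45)
q=P[m]; print(cv2.minAreaRect(q[:,:2].astype(np.float32)),q.max(0),q.min(0))
E
```

```text
-480 [ 589. -471.  110.] 113.0
-460 [ 586. -452.  111.] 111.0
-440 [ 586. -431.  111.] 112.0
-420 [ 586. -427.  114.] 114.0
-400 [ 588. -405.  111.] 113.0
-380 [ 590. -388.  114.] 114.0
-360 [ 597. -367.  115.] 539.0
-340 [ 607. -348.  111.] 543.0
((499.6609191894531, -395.9841613769531), (32.73666000366211, 48.63331985473633), 80.58727264404297) [ 524.49514447 -377.43121652   81.7290107 ] [ 476.86712374 -415.83546365   65.7695631 ]
```

```bash
python3 -m jog '{"offset":[[4.1,-42.55,4.8],[4.1,-42.55,4.8],[4.1,-42.55,4.8],[4.1,-42.55,4.8],[4.1,-42.55,4.8],[4.1,-42.55,4.8],[4.1,-42.55,4.8],[4.1,-42.55,4.8],[4.1,-42.55,4.8],[4.1,-42.55,4.8],[4.1,-42.55,4.8],[4.1,-42.55,4.8]],"twist":[[0,0,-1.5],[0,0,-1.5],[0,0,-1.5],[0,0,-1.5],[0,0,-1.5],[0,0,-1.5],[0,0,-1.5],[0,0,-1.5],[0,0,-1.5],[0,0,-1.5],[0,0,-1.5],[0,0,-1.5]],"jaw":[1,1,1,1,1,1,1,1,1,1,1,1]}'
python3 - <<'E'
from h import *
c=cap('wrist','w5'); P=cloud(c)
m=(P[...,2]>72)&(P[...,2]<90)&(abs(P[...,0]-500)<45)&(abs(P[...,1]+403)<45)
q=P[m]; print(len(q),cv2.minAreaRect(q[:,:2].astype(np.float32)),np.percentile(q[:,2],98))
E
```

```text
time_s: 11.68
tcp_pos: [500.1, -402.2, 220.8]
ee_rot: [0.998, -0.061, 0.0, 0.0]
ft_force: [0.2, 0.3, -0.2]
gripper_width: 1.002
grip_force: 0.0
2430 ((499.2431335449219, -404.66546630859375), (47.6308708190918, 48.17270278930664), 82.17686462402344) 81.02424154376251
```

```bash
python3 -m jog '{"offset":[[0,-0.1,-6],[0,-0.1,-12],[0,-0.1,-15],[0,-0.1,-17.8],[0,-0.1,-17.8],[0,-0.1,-17.8],[0,-0.1,-17.8],[0,-0.1,-17.8],[0,-0.1,-17.8],[0,-0.1,-17.8],[0,-0.1,-17.8],[0,-0.1,-17.8]],"twist":[[0,0,0],[0,0,0],[0,0,0],[0,0,0],[0,0,0],[0,0,0],[0,0,0],[0,0,0],[0,0,0],[0,0,0],[0,0,0],[0,0,0]],"jaw":[1,1,1,1,1,1,-1,-1,-1,-1,-1,-1]}'
```

```text
time_s: 13.22
tcp_pos: [500.0, -404.3, 42.8]
ee_rot: [0.998, -0.062, 0.0, 0.0]
ft_force: [-0.8, -0.9, -0.5]
gripper_width: 0.549
grip_force: 30.0
```

```bash
python3 -m jog '{"offset":[[0,0,5],[0,0,10],[0,0,14],[0,0,16],[4.5,43.1,16],[4.5,43.1,16],[4.5,43.1,16],[4.5,43.1,16],[4.5,43.1,16],[4.5,43.1,16],[4.5,43.1,16],[4.5,43.1,16],[4.5,43.1,11],[4.5,43.1,8],[4.5,43.1,7],[4.5,43.1,7]],"twist":[[0,0,0],[0,0,0],[0,0,0],[0,0,0],[0,0,-0.06],[0,0,-0.06],[0,0,-0.06],[0,0,-0.06],[0,0,-0.06],[0,0,-0.06],[0,0,-0.06],[0,0,-0.06],[0,0,-0.06],[0,0,-0.06],[0,0,-0.06],[0,0,-0.06]],"jaw":[-1,-1,-1,-1,-1,-1,-1,-1,-1,-1,-1,-1,-1,-1,-1,-1]}'
python3 - <<'E'
from h import *
c=cap('wrist','w6'); t=cap('top','t6')
cv2.imwrite('pics/j6.png',np.hstack([cv2.resize(c['frame'],(400,300)),cv2.resize(t['frame'][150:300,210:410],(400,300))])[:,:,::-1])
X=cloud(t); m=(X[...,2]>150)&(X[...,2]<175)&(abs(X[...,0]-545)<45)&(abs(X[...,1]-27)<45); print(m.sum())
E
```

```text
time_s: 15.22
tcp_pos: [544.5, 26.9, 112.0]
ee_rot: [0.996, -0.092, -0.001, -0.0]
ft_force: [0.1, -0.9, -3.1]
gripper_width: 0.546
grip_force: 30.0
0
```

View pics/j6.png

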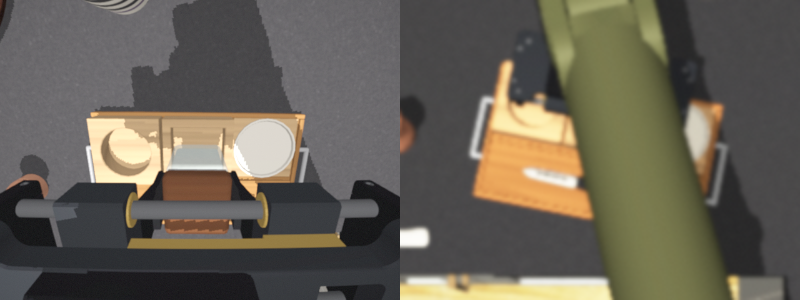

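The jar hangs between the fingers over the square hole, wrist-picture columns 170-225 (left half). Now lower it in.

```bash
python3 -m jog '{"offset":[[0,0,-2],[0,0,-3.5],[0,0,-4.7],[0,0,-5.3],[0,0,-5.7],[0,0,-5.8],[0,0,-5.8],[0,0,-5.8],[0,0,-5.8],[0,0,-5.8],[0,0,-5.8],[0,0,-5.8],[0,0,-5.8],[0,0,-3],[0,0,2],[0,0,8],[0,0,12],[0,0,12]],"twist":[[0,0,0],[0,0,0],[0,0,0],[0,0,0],[0,0,0],[0,0,0],[0,0,0],[0,0,0],[0,0,0],[0,0,0],[0,0,0],[0,0,0],[0,0,0],[0,0,0],[0,0,0],[0,0,0],[0,0,0],[0,0,0]],"jaw":[-1,-1,-1,-1,-1,-1,-1,0.5,0.5,0.5,0.5,0.5,0.5,0.5,0.5,1,1,1]}'
python3 - <<'E'
from h import *
c=cap('wrist','w7'); P=cloud(c)
m=(P[...,2]>70)&(P[...,2]<115)&(abs(P[...,0]-545)<45)&(abs(P[...,1]-27)<45)
q=P[m]; print(len(q),cv2.minAreaRect(q[:,:2].astype(np.float32)),np.median(q[:,2]))
E
```

```text
time_s: 17.58
tcp_pos: [547.2, 27.7, 236.5]
ee_rot: [0.996, -0.091, 0.004, 0.0]
ft_force: [0.4, -1.1, -0.6]
gripper_width: 0.967
grip_force: 0.0
2411 ((545.241455078125, 27.886817932128906), (48.015010833740234, 47.257362365722656), 79.15874481201172) 90.497249924811
```

```bash
python3 -m jog '{"offset":[[-2,25.2,-1],[-2,25.2,-1],[-2,25.2,-1],[-2,25.2,-1],[-2,25.2,-1],[-2,25.2,-1],[-2,25.2,-1],[-2,25.2,-1],[-2,25.2,-1],[-2,25.2,-1],[-2,25.2,-1],[-2,25.2,-1]],"twist":[[0,0,1.56],[0,0,1.56],[0,0,1.56],[0,0,1.56],[0,0,1.56],[0,0,1.56],[0,0,1.56],[0,0,1.56],[0,0,1.56],[0,0,1.56],[0,0,1.56],[0,0,1.56]],"jaw":[1,1,1,1,1,1,1,1,1,1,1,1]}'
python3 - <<'E'
from h import *
c=cap('wrist','w8'); P=cloud(c)
m=(P[...,2]>85)&(P[...,2]<130)&(abs(P[...,0]-525)<40)&(abs(P[...,1]-279)<40)
q=P[m]; print('mill',len(q),cv2.minAreaRect(q[:,:2].astype(np.float32)),cv2.minEnclosingCircle(q[:,:2].astype(np.float32)),np.percentile(q[:,2],98))
m=(P[...,2]>8)&(P[...,2]<60)&(abs(P[...,0]-520)<60)&(abs(P[...,1]-414)<60)
q=P[m]; print('lemon',len(q),cv2.minAreaRect(q[:,:2].astype(np.float32)),np.percentile(q[:,2],98),q.min(0),q.max(0))
t=cap('top','t8'); f=c['frame']
cv2.imwrite('pics/j8.png',f[:,:,::-1])
E
```

```text
time_s: 19.12
tcp_pos: [524.8, 279.2, 222.2]
ee_rot: [0.772, 0.635, -0.0, 0.0]
ft_force: [-0.5, -0.1, 0.5]
gripper_width: 1.001
grip_force: 0.0
mill 1893 ((524.8387451171875, 281.48406982421875), (43.168209075927734, 43.01072692871094), 23.277420043945312) ((524.7014770507812, 281.23797607421875), 22.108699798583984) 120.03400965467709
lemon 2758 ((517.4561767578125, 415.4394226074219), (55.163238525390625, 54.606361389160156), 38.06392288208008) 50.48683044169272 [482.16469282 390.60175748  19.7916621 ] [551.20840639 440.73724569  52.69931162]
```

View pics/j8.png

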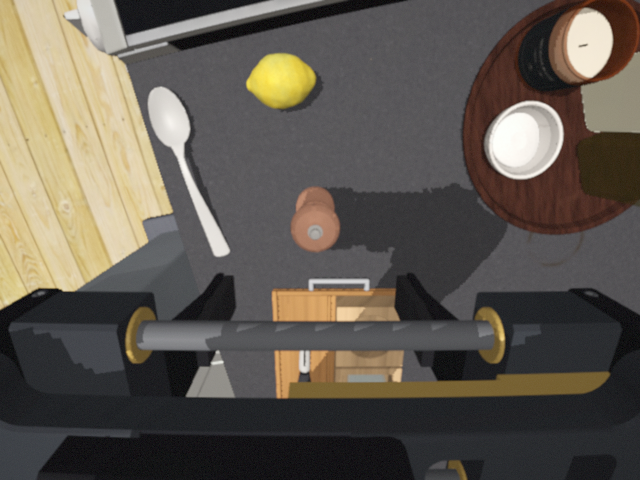

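The wrist view shows the mill's head at (315,230), the lemon at (282,82) lying nearly along world x, and the spoon clear at (190,170). The mill is at (524.8, 281.3), 120 mm high.

```bash
python3 -m jog '{"offset":[[0,0.2,-4],[0,0.2,-8],[0,0.2,-12],[0,0.2,-14.6],[0,0.2,-14.6],[0,0.2,-14.6],[0,0.2,-14.6],[0,0.2,-14.6],[0,0.2,-14.6],[0,0.2,-14.6],[0,0.2,-14.6],[0,0.2,-14.6]],"twist":[[0,0,0],[0,0,0],[0,0,0],[0,0,0],[0,0,0],[0,0,0],[0,0,0],[0,0,0],[0,0,0],[0,0,0],[0,0,0],[0,0,0]],"jaw":[1,1,1,1,1,-1,-1,-1,-1,-1,-1,-1]}'
```

```text
time_s: 20.72
tcp_pos: [525.1, 281.2, 76.7]
ee_rot: [0.772, 0.635, 0.0, 0.0]
ft_force: [-0.5, -0.3, 0.6]
gripper_width: 0.475
grip_force: 29.9
```

```bash
python3 -m jog '{"offset":[[0,0,3],[0,0,6],[0,0,8],[1.8,-8.4,8],[3.6,-16.8,8],[3.6,-16.8,8],[3.6,-16.8,8],[3.6,-16.8,8],[3.6,-16.8,6],[3.6,-16.8,6],[3.6,-16.8,6]],"twist":[[0,0,0],[0,0,0],[0,0,0],[0,0,0],[0,0,0],[0,0,0],[0,0,0],[0,0,0],[0,0,0],[0,0,0],[0,0,0]],"jaw":[-1,-1,-1,-1,-1,-1,-1,-1,-1,-1,-1]}'
python3 - <<'E'
from h import *
s=cap('scene','s9'); Y=cloud(s)
P=Y[(np.hypot(Y[...,0]-561,Y[...,1]-113)<40)&(Y[...,2]>62)&(Y[...,2]<110)]
print(len(P),P.min(0),P.mean(0))
cv2.imwrite('pics/s9c.png',cv2.resize(s['frame'][150:290,180:380,::-1],(800,560)))
E
```

```text
time_s: 22.1
tcp_pos: [560.5, 114.2, 136.1]
ee_rot: [0.772, 0.636, -0.0, -0.0]
ft_force: [1.0, -0.8, -3.8]
gripper_width: 0.472
grip_force: 30.0
213 [532.7910103   98.93957858  62.00990209] [547.51462721 123.058095    85.20792121]
```

View pics/s9c.png

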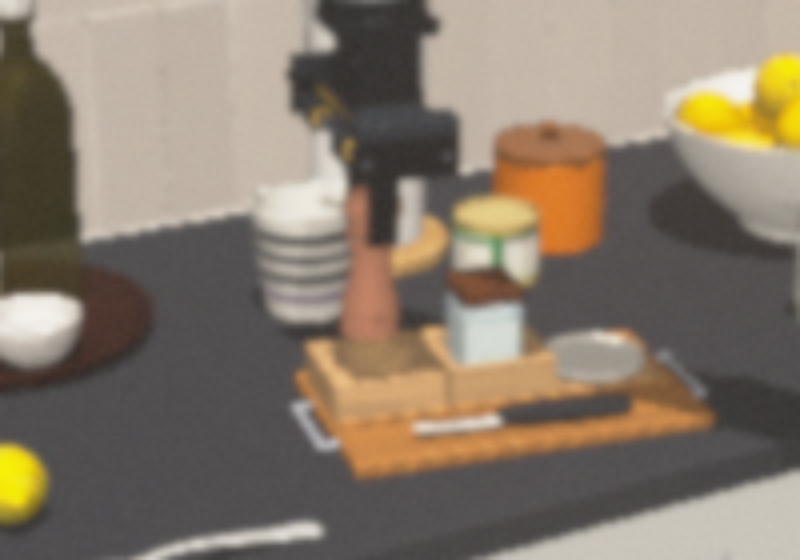

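The mill hangs upright over the round hole, crop (375,330). The salt jar is seated at (487,320) and the peeler lies flat in the trough.

```bash
python3 -m jog '{"offset":[[0,0,-1.5],[0,0,-3],[0,0,-4],[0,0,-4.5],[0,0,-4.8],[0,0,-4.8],[0,0,-4.8],[0,0,-4.8],[0,0,-4.8],[0,0,-4.8],[0,0,-4.8],[0,0,-4.8],[0,0,-4.8],[0,0,-4.8],[0,0,-1],[0,0,3],[0,0,7],[0,0,8],[0,0,8]],"twist":[[0,0,0],[0,0,0],[0,0,0],[0,0,0],[0,0,0],[0,0,0],[0,0,0],[0,0,0],[0,0,0],[0,0,0],[0,0,0],[0,0,0],[0,0,0],[0,0,0],[0,0,0],[0,0,0],[0,0,0],[0,0,0],[0,0,0]],"jaw":[-1,-1,-1,-1,-1,-1,-1,0.5,0.5,0.5,0.5,0.5,0.5,0.5,1,1,1,1,1]}'
python3 - <<'E'
from h import *
c=cap('wrist','w10'); P=cloud(c)
m=(P[...,2]>96)&(P[...,2]<145)&(abs(P[...,0]-561)<40)&(abs(P[...,1]-113)<40)
q=P[m]; print('mill',len(q),cv2.minEnclosingCircle(q[:,:2].astype(np.float32)),np.percentile(q[:,2],98))
E
```

```text
time_s: 24.52
tcp_pos: [561.1, 113.2, 216.6]
ee_rot: [0.772, 0.635, 0.0, 0.0]
ft_force: [-0.6, -0.7, -0.3]
gripper_width: 0.994
grip_force: 0.0
mill 2120 ((561.3717041015625, 116.62793731689453), 22.030237197875977) 131.17026027621833
```

```bash
python3 -m jog '{"offset":[[-4.4,30.2,-3.6],[-4.4,30.2,-3.6],[-4.4,30.2,-3.6],[-4.4,30.2,-3.6],[-4.4,30.2,-3.6],[-4.4,30.2,-3.6],[-4.4,30.2,-3.6],[-4.4,30.2,-3.6],[-4.4,30.2,-3.6],[-4.4,30.2,-3.6],[-4.4,30.2,-3.6],[-4.4,30.2,-3.6],[-4.4,30.2,-3.6]],"twist":[[0,0,1.71],[0,0,1.71],[0,0,1.71],[0,0,1.71],[0,0,1.71],[0,0,1.71],[0,0,1.71],[0,0,1.71],[0,0,1.71],[0,0,1.71],[0,0,1.71],[0,0,1.71],[0,0,1.71]],"jaw":[1,1,1,1,1,1,1,1,1,1,1,1,1]}'
python3 - <<'E'
from h import *
c=cap('wrist','w11'); P=cloud(c)
m=(P[...,2]>10)&(P[...,2]<60)&(abs(P[...,0]-517)<50)&(abs(P[...,1]-415)<50)&(c['frame'][...,2]<90)&(c['frame'][...,0]>120)
q=P[m]; w,v=np.linalg.eigh(np.cov(q[:,:2].T)); print('lemon',len(q),cv2.minAreaRect(q[:,:2].astype(np.float32)),np.degrees(np.arctan2(v[1,1],v[0,1])),q.min(0),q.max(0))
E
```

```text
time_s: 26.2
tcp_pos: [517.0, 415.3, 180.6]
ee_rot: [0.028, 1.0, -0.0, 0.0]
ft_force: [-0.3, 0.6, -0.4]
gripper_width: 1.001
grip_force: 0.0
lemon 936 ((516.8018798828125, 415.50592041015625), (56.42195129394531, 54.21487808227539), 35.39303207397461) -178.34786220495346 [482.16901297 390.7663377   23.57173221] [550.3090415  440.43579417  50.15802875]
```

View pics/w11.png

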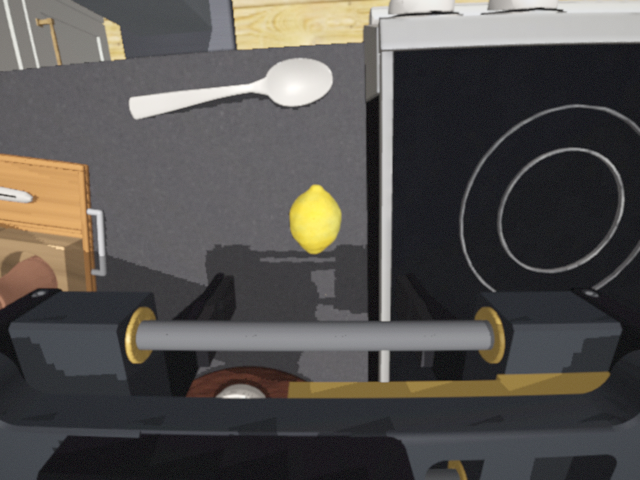

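The lemon is at (316,218), upright in the picture and in line with the fingers. The stove edge is near (385,200), so I check its height and approach with a narrower opening.

```bash
python3 -c "
from h import *
print(world(load('w11'),[(362,218),(372,218),(386,218),(400,218),(500,218),(386,300)]).round())"
```

```text
[[524. 466.  -0.]
 [541. 486. -61.]
 [526. 491.  -1.]
 [527. 507.  -2.]
 [532. 613.   3.]
 [624. 493.  -1.]]
```

```bash
python3 -m jog '{"offset":[[0,0,-4],[0,0,-8],[0,0,-10],[0,0,-10],[0,0,-10]],"twist":[[0,0,0],[0,0,0],[0,0,0],[0,0,0],[0,0,0]],"jaw":[0.5,0.5,0.5,0.5,0.5]}'
```

```text
time_s: 26.88
tcp_pos: [517.4, 416.3, 82.3]
ee_rot: [0.027, 1.0, 0.001, 0.001]
ft_force: [0.9, -0.1, -0.3]
gripper_width: 0.753
grip_force: 0.0
```

Stove is level with the worktop. Go down to TCP z = 6 and close.

```bash
python3 -m jog '{"offset":[[0,0,-4],[0,0,-7],[0,0,-7.4],[0,0,-7.4],[0,0,-7.4],[0,0,-7.4],[0,0,-7.4],[0,0,-7.4],[0,0,-7.4],[0,0,-7.4],[0,0,-3],[0,0,2],[0,0,8],[0,0,12],[0,0,14],[0,0,14]],"twist":[[0,0,0],[0,0,0],[0,0,0],[0,0,0],[0,0,0],[0,0,0],[0,0,0],[0,0,0],[0,0,0],[0,0,0],[0,0,0],[0,0,0],[0,0,0],[0,0,0],[0,0,0],[0,0,0]],"jaw":[0.5,0.5,0.5,0.5,-1,-1,-1,-1,-1,-1,-1,-1,-1,-1,-1,-1]}'
```

```text
time_s: 28.88
tcp_pos: [517.1, 415.6, 220.9]
ee_rot: [0.027, 1.0, 0.0, 0.001]
ft_force: [0.0, 0.2, -0.4]
gripper_width: 0.563
grip_force: 30.0
```

```bash
python3 -m jog '{"offset":[[1,-47.4,0],[1,-47.4,0],[1,-47.4,0],[1,-47.4,0],[1,-47.4,0],[1,-47.4,0],[1,-47.4,0],[1,-47.4,0],[1,-47.4,0],[1,-47.4,0],[1,-47.4,0],[1,-47.4,0],[1,-47.4,0],[1,-47.4,-6],[1,-47.4,-11],[1,-47.4,-11],[1,-47.4,-11]],"twist":[[0,0,-1.71],[0,0,-1.71],[0,0,-1.71],[0,0,-1.71],[0,0,-1.71],[0,0,-1.71],[0,0,-1.71],[0,0,-1.71],[0,0,-1.71],[0,0,-1.71],[0,0,-1.71],[0,0,-1.71],[0,0,-1.71],[0,0,-1.71],[0,0,-1.71],[0,0,-1.71],[0,0,-1.71]],"jaw":[-1,-1,-1,-1,-1,-1,-1,-1,-1,-1,-1,-1,-1,-1,-1,-1,-1]}'
python3 -c "
from h import *
cap('wrist','w12')"
```

```text
time_s: 31.0
tcp_pos: [528.3, -58.3, 112.4]
ee_rot: [0.772, 0.636, 0.001, 0.001]
ft_force: [0.6, 0.3, -0.7]
gripper_width: 0.562
grip_force: 30.0
```

View pics/w12.png

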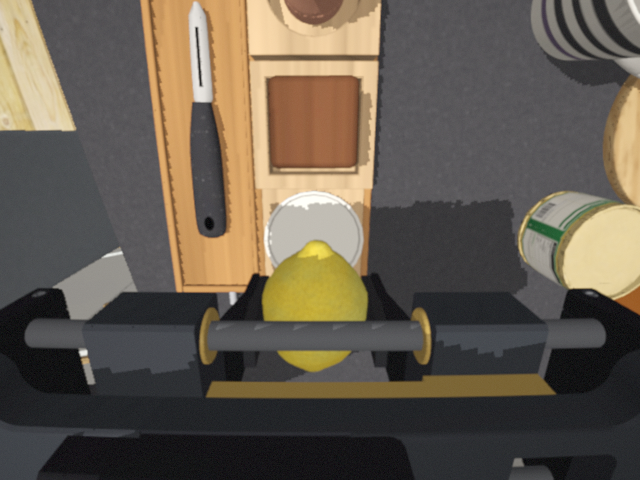

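The lemon is held at (315,305), centred below on the line of the dish (313,230), with the jar and mill seated at the top of the picture. Lower and let go.

```bash
python3 -m jog '{"offset":[[0,0,-4],[0,0,-7],[0,0,-8.3],[0,0,-8.9],[0,0,-9.1],[0,0,-9.1],[0,0,-9.1],[0,0,-9.1],[0,0,-9.1],[0,0,-9.1],[0,0,-9.1],[0,0,-9.1],[0,0,-8],[0,0,-4],[0,0,2],[0,0,8],[0,-6,12],[0,-12,14],[0,-12,14],[0,-12,14]],"twist":[[0,0,0],[0,0,0],[0,0,0],[0,0,0],[0,0,0],[0,0,0],[0,0,0],[0,0,0],[0,0,0],[0,0,0],[0,0,0],[0,0,0],[0,0,0],[0,0,0],[0,0,0],[0,0,0],[0,0,0],[0,0,0],[0,0,0],[0,0,0]],"jaw":[-1,-1,-1,-1,-1,-1,-1,0.4,0.4,0.4,0.4,0.4,0.4,0.4,0.4,0.4,0.4,0.4,0.4,0.4]}'
python3 - <<'E'
from h import *
c=cap('wrist','w13'); P=cloud(c)
m=(P[...,2]>22)&(P[...,2]<75)&(abs(P[...,0]-527)<50)&(abs(P[...,1]+59)<44)&(c['frame'][...,2]<90)&(c['frame'][...,0]>120)
q=P[m]; print('lemon',len(q),q.min(0),q.max(0),(q.min(0)+q.max(0))/2)
for n,x,y,z0,z1 in(('mill',561,113,96,145),('salt',544.5,27,70,110)):
    m=(P[...,2]>z0)&(P[...,2]<z1)&(abs(P[...,0]-x)<40)&(abs(P[...,1]-y)<40); q=P[m]
    if len(q): print(n,len(q),cv2.minAreaRect(q[:,:2].astype(np.float32)),np.percentile(q[:,2],95))
E
```

```text
time_s: 33.55
tcp_pos: [526.9, -178.8, 250.9]
ee_rot: [0.773, 0.635, 0.0, -0.0]
ft_force: [0.3, 0.9, -0.5]
gripper_width: 0.699
grip_force: 0.0
lemon 1184 [503.74694814 -90.25887878  25.09519566] [576.70549506 -15.19474675  62.73651625] [540.2262216  -52.72681277  43.91585595]
salt 1035 ((539.8797607421875, 9.133527755737305), (11.367477416992188, 47.59071350097656), 79.05351257324219) 91.82041678173815
```

View pics/w13.png

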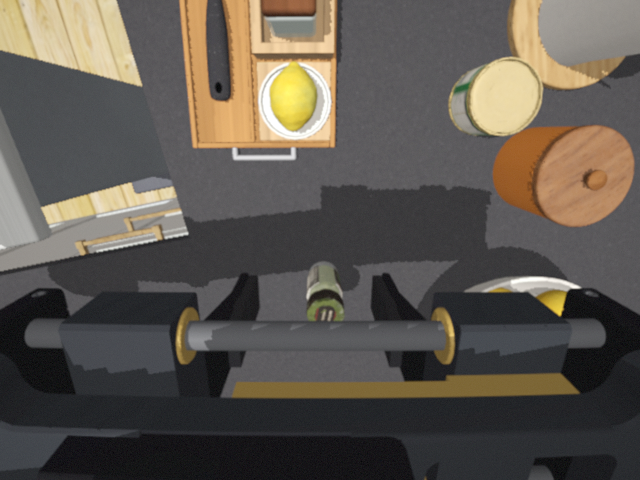

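The lemon sits centred in the dish (293,98), top at 62 mm, with the peeler and salt jar in place. The spice jar is untouched and the gripper is clear of everything.

```bash
python3 -m jog '{"offset":[[0,0,0],[0,0,0],[0,0,0],[0,0,0]],"twist":[[0,0,0],[0,0,0],[0,0,0],[0,0,0]],"jaw":[0.4,0.4,0.4,0.4]}'; python3 -c "
from rig import bot
print(bot.job_done())"
```

```text
time_s: 34.1
tcp_pos: [527.0, -178.4, 250.5]
ee_rot: [0.772, 0.635, -0.0, 0.0]
ft_force: [0.5, -0.2, -0.6]
gripper_width: 0.698
grip_force: 0.0
the job is handed in; nothing more can be done
None
```

I handed the caddy in at about 34 s with the mill, salt jar, lemon and peeler in their places and the spice jar and spoon left alone; the hand-in gave back no verdict, so this rests on my last camera checks.

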